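Strip retired network gear for pick-up

ROBOT

A 7-joint arm with a two-finger parallel gripper is mounted at the origin on the work surface. World frame = base frame: x ahead of the robot, y to its left, z up, the work surface at z = 0. Lengths are in m, angles in rad, forces in N, time in s.
With the tool pointing down it reaches from about 0.425 to 0.875 m from the base axis. Payload 8.4 kg.
Tool frame: the origin (TCP) lies midway between the tips of the shut fingers; the grasp point (between the pads) lies 19 mm behind it; z points along the fingers, y is the direction in which the jaws open and shut (so a half turn about z gives the same grasp; the last joint's range is limited). The gripper opens to 85 mm and grips with 20 to 120 N. Pads are 22 mm wide; open, the fingers measure 114 mm over their backs; the gripper's body (76 mm by 85 mm) begins 54 mm behind the grasp point. The pads swing forward as they close: fully open they stand 13 mm farther back than shut.
Start: joints at [-1.348, 0.333, 0.04, 1.465, -0.013, 1.343, -0.059], TCP at [0.206, 0.617, 0.231] pointing down, gripper open.
Joint ranges: [-2.58, 2.58], [-0.38, 2.09], [-1.3, 1.39], [0.25, 2.4], [-1.5, 4.64], [0.08, 2.09], [-2.65, 2.65]. Speed limits (rad/s): [2.22, 2.22, 2.79, 2.79, 3.14, 3.14, 3.14].

INTERFACE

Orientations are given as a rotation vector (axis times angle).
In Python, from workcell import * gives the robot as it stands. The module is installed in compiled form; this text tells all that it offers.
- The arm moves only by the tool apply_moves, never from a script. Its argument "series" is a list of rows, each an object with "delta_pos": the shift along the world's x, y, z in mm, a list of three; "twist": the turn, a rotation vector about the world's x, y, z in rad, a list of three; "hand": the opening, from -1 (shut) to 1 (fully open). A call has 1 to 20 rows; each row is the pose to reach, as a shift and turn from the pose measured when the call began; what a row does not reach only later rows make up. A row lasts 1/12 s, in which the tool goes at most 41.7 mm and 7.16 degrees, less where a joint would pass 70% of its speed; a pose out of reach is approached as far as the arm can. A call with a gripper value outside its range is refused whole. The fingers move at their own pace and stop on an object; the grip force is fixed at half the most. Time passes only in rows, so rows that repeat a pose let the fingers close. It gives the time, the measured TCP pose, the force and the opening at its end, in the units of the state.
- sense(): the state, without advancing time (a new reading comes with each control period).
- get_image(name): name is "scene" or "top" or "wrist"; returns a dict with "img" (384x512x3 uint8, red, green, blue), "K" (3x3 intrinsics, pixels), "extrinsics" (4x4, takes a point from world to camera coordinates). Camera axes: x right, y down, z forward; pixel columns grow to the right and rows downward; lengths in m; the calibration is good to about 2 mm. A picture is of the moment at which its call begins. There is no depth.
- hand_in(): hands the job in, once; it reports no verdict.
Trained networks look in a picture, given as the dict that the camera call returned (one of the last four; its "shot" number tells which), for a name from the list of things; names that differ only in an ending like _2 or _b are one class to them, and where a whole thing is asked for, a point or a joint stands for the part that bears it (a point fixed in the world has none). Each returns a list of dicts, best first, with "score" (0 to 1); they miss things now and then, are a little off and sometimes report something else, mostly with a low value. They report only what shows in the picture. A call takes as long as a camera call. They do not tell look-alikes from the thing itself.
- regions_of(picture, name): "mask" (384x512 bool, what is visible of it) and "rect" ([centre column, centre row, width, height] as shares, 0 to 1, of the picture: columns of its width, rows of its height, round what is visible of it).
- landmark_of(picture, name): "location" ([column, row] as shares, 0 to 1, of the picture: columns of its width, rows of its height: a listed point, or the origin of a listed thing).
The state is a dict: "t": time; "joint_positions": joint angles; "qd": joint speeds; "effort": joint torques, N m; "tool_pos": TCP position; "tool_rot": TCP orientation; "wrist_force": force on the tool from outside, world axes, zero at the start; "wrist_torque": the same for the moment, N m; "width": finger opening in m.
Only numpy, scipy, OpenCV 4.12 (cv2) and the standard library are available. Lean on these libraries where they do the work, as an engineer would, in place of code of your own. Each camera call takes 0.05 s, during which the arm holds its last target. There are 200 camera calls.

TASK

This network gear is being retired: first throw the isolator lever fully over to off (away from you), and only then pull every circuit card up out of the grey chassis and lower it right down into a slot of its own in the black carrying rack, and lift every steel power supply over the rail of the white shelf and set it down, upright and flat, in the black tray. Two or three of each are there; put them down, do not drop them, the cards endwise centred in the rack and none left sticking out past it by more than a fingertip; leave the lever off and everything else on the desk where it is.

Things in the scene. Friction and masses are not known exactly. Their poses are not given: they have to be found in the camera images.
- isolator (a joint): power isolator lever: 0 to 1.0 rad; near 0 (on) it leans 0.5 rad from upright towards its base's -x (the robot's side), at 1.0 (off) it leans 0.5 rad towards +x. It stays where it is left and moves with under 2 N at the tip; its axis is level, along its base's y, 22 mm above the desk
- isolator_tip (a point): centre of the black ball, 26 mm across, at the end of the isolator lever, 80 mm from the lever's axis (92 mm above the desk at either end of travel); the lever is a 10 mm steel rod
- isolator_base: grey block 70 (x) x 50 (y) x 25 mm, fixed, that carries the isolator lever; origin centre of its underside, x is the direction in which the lever is thrown to off
- shelf: white wire shelf fixed on the desk, 180 deep (x) x 430 wide (y); floor 60 mm above the desk, enclosed by a lip on all four sides, 8 mm thick, whose top is 95 mm above the desk (35 mm above the floor); the lip along -x is the front retaining rail. Open above. Origin: centre of its footprint at desk level
- tray: black open tray fixed on the desk before the shelf, 165 (x) x 320 (y) x 30 mm outside, walls and floor 5 mm; origin centre of its underside. It has room for three power supplies side by side along y, each with its long side along x
- chassis: grey card chassis fixed on the desk, 130 (x) x 210 (y) x 60 mm, with three narrow upright slots (11 mm wide, open above and at both ends, running along x) at y = -65, 0 and +65 mm; slot floor 10 mm above the desk. Origin: centre of its underside
- carrier: black carrying rack fixed on the desk before the chassis, 130 (x) x 220 (y) x 58 mm, with three wider upright slots (20 mm wide, open above and at both ends, running along x) at y = -65, 0 and +65 mm; slot floor 8 mm above the desk. Origin: centre of its underside
- card0: green circuit card, 110 long (x) x 8 thick (y) x 100 mm high (z), about 0.15 kg, aluminium upper edge; may be absent; origin centre of its lower edge. At the start it stands in a chassis slot, its upper 50 mm showing, and may lean a little; all cards are alike
- card1: green circuit card, 110 long (x) x 8 thick (y) x 100 mm high (z), about 0.15 kg, aluminium upper edge; may be absent; origin centre of its lower edge. At the start it stands in a chassis slot, its upper 50 mm showing, and may lean a little; all cards are alike
- card2: green circuit card, 110 long (x) x 8 thick (y) x 100 mm high (z), about 0.15 kg, aluminium upper edge; may be absent; origin centre of its lower edge. At the start it stands in a chassis slot, its upper 50 mm showing, and may lean a little; all cards are alike
- psu0: steel power supply block with dark vents on top and at the ends, 115 long (x) x 58 wide (y) x 60 mm high, about 0.5 kg; may be absent; origin centre of its underside. At the start it stands on the shelf; all are alike
- psu1: steel power supply block with dark vents on top and at the ends, 115 long (x) x 58 wide (y) x 60 mm high, about 0.5 kg; may be absent; origin centre of its underside. At the start it stands on the shelf; all are alike
- psu2: steel power supply block with dark vents on top and at the ends, 115 long (x) x 58 wide (y) x 60 mm high, about 0.5 kg; may be absent; origin centre of its underside. At the start it stands on the shelf; all are alike
- mug: bystander: white ceramic mug, 80 mm across, 90 mm high; loose, to be left alone; origin at its underside
- tape: bystander: roll of tape lying flat, 90 mm across, 24 mm high; loose, to be left alone; origin at its underside
- can: bystander: spray can, 60 mm across, 170 mm high, standing; loose, to be left alone; origin at its underside
- mouse: bystander: computer mouse, 105 x 60 x 30 mm; loose, to be left alone; origin at its underside
- router: bystander: flat black router, 90 x 120 x 30 mm; loose, to be left alone; origin at its underside
There are look-alikes about, which are no part of the job. Leave any turquoise look-alike of the psu1 alone.

How it is judged:
On the way:
1. the isolator lever is thrown to off (value of joint isolator above 0.8 rad), for 0.2 s.
At the end, for the whole second after the job is handed in: Lever over 0.8 rad; every card upright (0.35 rad) in its own rack slot, lower edge under 20 mm above the rack's underside, within 30 mm of mid-slot, 35 mm from other cards; every power supply flat on the tray floor inside its walls, upright within 0.12 rad; all at rest (value of joint isolator above 0.8 rad and x of card0 in the frame of carrier between -0.03 and 0.03 m and y of card0 in the frame of carrier between -0.09 and 0.09 m and z of each of card0, card1, card2 in the frame of carrier below 0.02 m and angle between each of card0, card1, card2's own z axis and vertical below 0.35 rad and linear speed of each of card0, card1, card2, psu0, psu1, psu2 below 0.03 m/s and x of card1 in the frame of carrier between -0.03 and 0.03 m and y of card1 in the frame of carrier between -0.09 and 0.09 m and x of card2 in the frame of carrier between -0.03 and 0.03 m and y of card2 in the frame of carrier between -0.09 and 0.09 m and horizontal distance between each of card1, card2 and card0 above 0.035 m and horizontal distance between card2 and card1 above 0.035 m and x of psu0 in the frame of tray between -0.045 and 0.045 m and y of psu0 in the frame of tray between -0.14 and 0.14 m and z of each of psu0, psu1, psu2 in the frame of tray below 0.015 m and angle between each of psu0, psu1, psu2's own z axis and vertical below 0.12 rad and x of psu1 in the frame of tray between -0.045 and 0.045 m and y of psu1 in the frame of tray between -0.14 and 0.14 m and x of psu2 in the frame of tray between -0.045 and 0.045 m and y of psu2 in the frame of tray between -0.14 and 0.14 m); the robot touches nothing.
It fails at once if a card or power supply is lifted out while the isolator is still on (value of joint isolator below 0.6 rad and (z of any of card0, card1, card2 in the frame of chassis above 0.035 m or z of any of psu0, psu1, psu2 in the frame of shelf above 0.085 m)).
It fails at once if a power supply is let go more than 50 mm above the tray's underside (dropped into it) ((x of psu0 in the frame of tray between -0.08 and 0.08 m and y of psu0 in the frame of tray between -0.16 and 0.16 m and z of psu0 in the frame of tray above 0.05 m and contact force between the fingers and psu0 below 0.05 N) or (x of psu1 in the frame of tray between -0.08 and 0.08 m and y of psu1 in the frame of tray between -0.16 and 0.16 m and z of psu1 in the frame of tray above 0.05 m and contact force between the fingers and psu1 below 0.05 N) or (x of psu2 in the frame of tray between -0.08 and 0.08 m and y of psu2 in the frame of tray between -0.16 and 0.16 m and z of psu2 in the frame of tray above 0.05 m and contact force between the fingers and psu2 below 0.05 N)).
It fails at once if a card is let go with its lower edge more than 40 mm above the carrying rack's underside (dropped into it) ((x of card0 in the frame of carrier between -0.06 and 0.06 m and y of card0 in the frame of carrier between -0.11 and 0.11 m and z of card0 in the frame of carrier above 0.04 m and contact force between the fingers and card0 below 0.05 N) or (x of card1 in the frame of carrier between -0.06 and 0.06 m and y of card1 in the frame of carrier between -0.11 and 0.11 m and z of card1 in the frame of carrier above 0.04 m and contact force between the fingers and card1 below 0.05 N) or (x of card2 in the frame of carrier between -0.06 and 0.06 m and y of card2 in the frame of carrier between -0.11 and 0.11 m and z of card2 in the frame of carrier above 0.04 m and contact force between the fingers and card2 below 0.05 N)).
It fails at once if a bystander (mug, tape, can, mouse, router) is moved more than 40 mm (distance of any of mug, tape, can, mouse, router from where it was at the start of the episode above 0.04 m).
Of card0, card1, card2 only 2 to 3 are there at a start; the rules pass over those that are not, and their reading is None.
Of psu0, psu1, psu2 only 2 to 3 are there at a start; the rules pass over those that are not, and their reading is None.
At some moment in a run one of psu0, psu1, psu2 may be knocked a few centimetres aside while the robot is not near it.
It also fails if it takes over 210 s, if anything falls off the work surface, if the arm or the gripper's body presses on something with over 40 N, if the wrist force passes 120 N, or if a joint passes its speed limit or range.

## Working session

There is one attempt and no reset: what is moved stays moved. The work goes in short steps, Python scripts to look and compute and a tool call to move; the robot and the scene stay as the last step left them, time stands still between calls to the robot, and variables do not carry over. Pictures are saved under pics/ and viewed, on a budget of 14 in all, crops included, one or two more only if the job needs it, and the job is handed in when it is done.

Besides the shell and the picture viewer there is one more tool, called after "Emit:" by a JSON object that holds its "name" and its "arguments". apply_moves: Moves the arm, as the interface text tells. Its arguments: {"type":"object","properties":{"series":{"type":"array"}},"required":["series"]}

```bash
mkdir -p pics; cat > h.py <<'E'
from workcell import *
import numpy as np, cv2
def ray(p,uv):
    K=np.array(p["K"]);E=np.array(p["extrinsics"]);R=E[:3,:3];t=E[:3,3]
    d=R.T@np.linalg.solve(K,[uv[0],uv[1],1]);return -R.T@t,d
def at_z(p,uv,z):
    c,d=ray(p,uv);return c+d*(z-c[2])/d[2]
def proj(p,X):
    E=np.array(p["extrinsics"]);q=np.array(p["K"])@(E[:3,:3]@np.array(X)+E[:3,3]);return q[:2]/q[2]
def save(p,n,crop=None,f=1.5):
    im=p["img"][:,:,::-1]
    if crop: im=im[crop[1]:crop[3],crop[0]:crop[2]]
    cv2.imwrite("pics/"+n,cv2.resize(im,None,fx=f,fy=f,interpolation=cv2.INTER_CUBIC))
E
python3 - <<'E'
from h import *
s=sense();print(s)
for n in("top","scene"):
    p=get_image(n);save(p,n+"0.png")
    E=np.array(p["extrinsics"]);print(n,"cam at",-E[:3,:3].T@E[:3,3])
    Z=dict(isolator_tip=.092,isolator_base=0,shelf=0,tray=0,chassis=0,carrier=0,card0=.01,psu0=.06,mug=0,tape=0,can=0,mouse=0,router=0)
    for k,z in Z.items():
        for r in landmark_of(p,k)[:5]:
            uv=np.array(r["location"])*[512,384];print(n,k,round(r["score"],2),uv.round(),at_z(p,uv,z).round(3))
E
```

```text
{'t': 0.0, 'joint_positions': array([-1.34820678,  0.33388349,  0.03987222,  1.4662726 , -0.01340336,
        1.34331192, -0.05852173]), 'qd': array([-0.00039013, -0.00151444, -0.00045964, -0.00012502, -0.00026329,
        0.00189007,  0.0012686 ]), 'effort': array([-7.39575098e-04, -6.58580375e+01,  1.36468023e+00, -4.05543065e+01,
        1.67432061e-02,  1.28786484e-02,  1.99341940e-05]), 'tool_pos': array([0.20545177, 0.61619034, 0.23043832]), 'tool_rot': array([-5.03322249e-01, -3.10085418e+00,  2.51628818e-03]), 'wrist_force': array([-0.79464146, -0.11938552,  0.31963973]), 'wrist_torque': array([ 0.01264569, -0.0220689 , -0.01881853]), 'width': 0.08529133787228735}
top cam at [0.12448347 0.01320502 1.69187255]
top isolator_tip 0.62 [268. 182.] [ 0.547 -0.043  0.092]
top isolator_base 0.48 [267. 184.] [ 0.563 -0.042  0.   ]
top shelf 0.78 [198. 173.] [0.6   0.253 0.   ]
top chassis 0.71 [325. 176.] [ 0.607 -0.291  0.   ]
top carrier 0.58 [306. 209.] [ 0.461 -0.21   0.   ]
top carrier 0.16 [326. 174.] [ 0.615 -0.293  0.   ]
top carrier 0.15 [300. 141.] [ 0.764 -0.183  0.   ]
top
[... 1406 characters left out ...]

scene psu0 0.93 [303. 240.] [0.598 0.243 0.06 ]
scene psu0 0.78 [353. 242.] [0.544 0.381 0.06 ]
scene psu0 0.73 [156. 190.] [ 0.626 -0.254  0.06 ]
scene psu0 0.59 [259. 242.] [0.66  0.128 0.06 ]
scene mug 0.94 [187. 262.] [ 0.784 -0.057  0.   ]
scene mug 0.37 [219. 209.] [ 0.579 -0.056  0.   ]
scene mug 0.36 [202. 171.] [ 0.461 -0.184  0.   ]
scene mug 0.15 [154. 195.] [ 0.621 -0.282  0.   ]
scene tape 0.79 [160. 238.] [ 0.749 -0.176  0.   ]
scene tape 0.69 [163. 199.] [ 0.62  -0.249  0.   ]
scene tape 0.38 [154. 193.] [ 0.612 -0.289  0.   ]
scene can 0.73 [100. 155.] [ 0.551 -0.566  0.   ]
scene mouse 0.95 [139. 135.] [ 0.409 -0.493  0.   ]
scene router 0.77 [429. 261.] [0.475 0.612 0.   ]
```

View pics/top0.png

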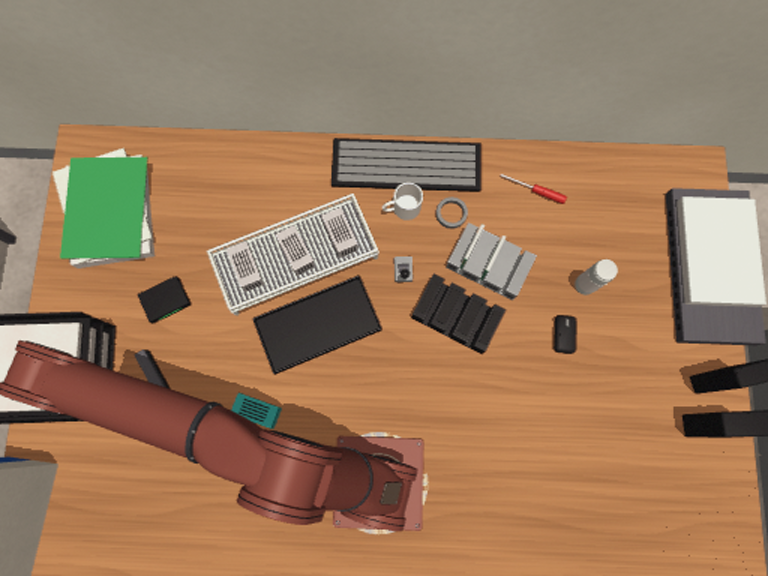

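View pics/scene0.png

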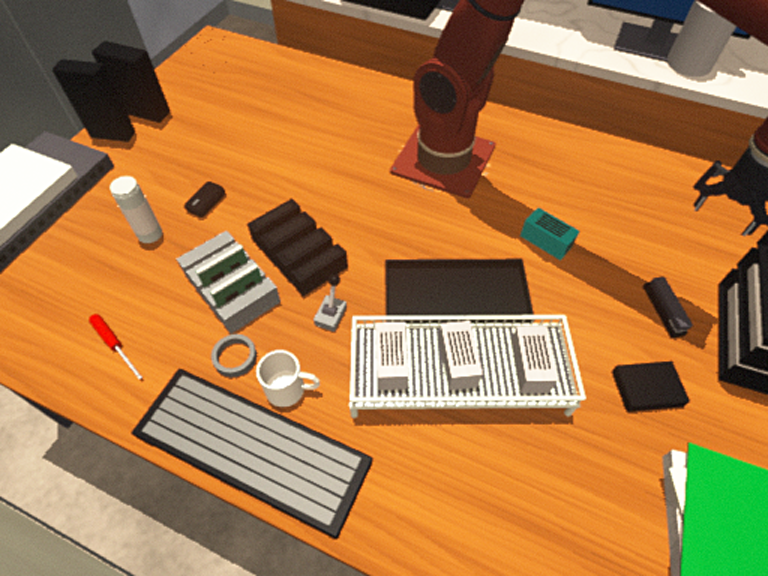

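Top view shows: three PSUs on the shelf (247,264), (296,250), (343,231). There are two cards in the chassis (470,248), (497,258), and its third slot is empty. The turquoise look-alike is at (256,410) and the lever at (404,268). The scene view agrees. Next I'll fit the model poses to the masks.

```bash
cat > fit.py <<'E'
from h import *
from scipy.optimize import minimize
def corners(pose,dim,z0):
    x,y,a=pose;c,s=np.cos(a),np.sin(a);o=[]
    for i in(-.5,.5):
        for j in(-.5,.5):
            for k in(0,1):
                u,v=dim[0]*i,dim[1]*j;o.append([x+c*u-s*v,y+s*u+c*v,z0+dim[2]*k])
    return o
S=4
def iou(pose,dim,z0,views):
    t=0
    for p,m in views:
        h=cv2.convexHull((np.array([proj(p,q) for q in corners(pose,dim,z0)])*S*16).astype(np.int32))
        im=np.zeros(m.shape,np.uint8);cv2.fillConvexPoly(im,h,1,shift=4)
        t+=(im&m).sum()/max(1,(im|m).sum())
    return t/len(views)
def up(m): return (cv2.resize(m.astype(np.float32),None,fx=S,fy=S,interpolation=cv2.INTER_LINEAR)>.5).astype(np.uint8)
def fit(start,dim,z0,views):
    views=[(p,up(m)) for p,m in views]
    best=None
    for da in(-.15,0,.15):
        s=np.array(start)+[0,0,da]
        r=minimize(lambda q:-iou(q,dim,z0,views),s,method="Nelder-Mead",options=dict(initial_simplex=s+np.array([[0,0,0],[.02,0,0],[0,.02,0],[0,0,.2]]),maxiter=80,xatol=2e-4,fatol=1e-4))
        if best is None or r.fun<best.fun:best=r
    return best.x.round(4),round(-best.fun,3)
def nearest(p,name,X):
    uv=proj(p,X);b=[]
    for r in regions_of(p,name):
        ys,xs=np.nonzero(r["mask"])
        if len(xs): b.append((np.hypot(xs.mean()-uv[0],ys.mean()-uv[1]),r["mask"]))
    b.sort(key=lambda q:q[0]);return b[0][1] if b and b[0][0]<25 else None
E
python3 - <<'E'
from fit import *
P=[get_image(n) for n in("top","scene")]
T=[("shelf",(.6,.253,.36),(.18,.43,.095),0),("tray",(.4,.18,.36),(.165,.32,.03),0),("chassis",(.608,-.289,-.4),(.13,.21,.06),0),("carrier",(.462,-.2,-.4),(.13,.22,.058),0),("isolator_base",(.58,-.045,0),(.07,.05,.025),0)]
T+=[("psu0",(x,y,.36),(.115,.058,.06),.06) for x,y in((.556,.379),(.6,.248),(.66,.128))]
for n,s,d,z in T:
    M=[nearest(p,n,(s[0],s[1],z+d[2]/2)) for p in P]
    for v in ([0],[1],[0,1]):
        if any(M[i] is None for i in v): print(n,v,"none");continue
        print(n,v,*fit(s,d,z,[(P[i],M[i]) for i in v]))
E
```

```text
shelf [0] none
shelf [1] [0.5952 0.2527 0.4277] 0.576
shelf [0, 1] none
tray [0] [0.413  0.1833 0.4466] 0.978
tray [1] [0.4067 0.1829 0.4295] 0.865
tray [0, 1] [0.4124 0.1839 0.4444] 0.917
chassis [0] none
chassis [1] [ 0.6089 -0.2909 -0.4374] 0.65
chassis [0, 1] none
carrier [0] [ 0.4539 -0.2026 -0.4456] 0.954
carrier [1] [ 0.4568 -0.2011 -0.4512] 0.968
carrier [0, 1] [ 0.4546 -0.2024 -0.445 ] 0.956
isolator_base [0] [ 0.5797 -0.049   0.0186] 0.922
isolator_base [1] [ 0.5806 -0.0482  0.0507] 0.796
isolator_base [0, 1] [ 0.5799 -0.0486  0.0344] 0.859
psu0 [0] [0.5509 0.3785 0.4423] 0.951
psu0 [1] [0.5499 0.3799 0.4275] 0.95
psu0 [0, 1] [0.5508 0.3793 0.4397] 0.944
psu0 [0] [0.5996 0.2475 0.514 ] 0.894
psu0 [1] [0.6016 0.2494 0.4461] 0.873
psu0 [0, 1] [0.6016 0.2486 0.5005] 0.879
psu0 [0] [0.6565 0.1285 0.4622] 0.887
psu0 [1] [0.6564 0.1302 0.4609] 0.938
psu0 [0, 1] [0.6568 0.1297 0.4577] 0.908
```

Emit:
{"name": "apply_moves", "arguments": {"series": [{"delta_pos":[75,-80,10],"twist":[0,0,0.08],"hand":-1},{"delta_pos":[100,-110,20],"twist":[0,0,0.1],"hand":-1},{"delta_pos":[130,-140,20],"twist":[0,0,0.15],"hand":-1},{"delta_pos":[160,-170,20],"twist":[0,0,0.2],"hand":-1},{"delta_pos":[190,-200,20],"twist":[0,0,0.25],"hand":-1},{"delta_pos":[220,-230,20],"twist":[0,0,0.3],"hand":-1},{"delta_pos":[250,-260,20],"twist":[0,0,0.32],"hand":-1},{"delta_pos":[270,-290,20],"twist":[0,0,0.32],"hand":-1},{"delta_pos":[285,-330,20],"twist":[0,0,0.32],"hand":-1},{"delta_pos":[285,-370,20],"twist":[0,0,0.32],"hand":-1},{"delta_pos":[285,-410,10],"twist":[0,0,0.32],"hand":-1},{"delta_pos":[285,-450,0],"twist":[0,0,0.32],"hand":-1},{"delta_pos":[285,-490,-10],"twist":[0,0,0.32],"hand":-1},{"delta_pos":[285,-530,-20],"twist":[0,0,0.32],"hand":-1},{"delta_pos":[280,-570,-30],"twist":[0,0,0.32],"hand":-1},{"delta_pos":[280,-610,-40],"twist":[0,0,0.32],"hand":-1},{"delta_pos":[280,-650,-50],"twist":[0,0,0.32],"hand":-1},{"delta_pos":[280,-666,-50],"twist":[0,0,0.32],"hand":-1},{"delta_pos":[280,-666,-50],"twist":[0,0,0.32],"hand":-1},{"delta_pos":[280,-666,-50],"twist":[0,0,0.32],"hand":-1}]}}

```text
t: 3.97
tool_pos: [0.4845, -0.0557, 0.1808]
tool_rot: [-0.015, -3.141, 0.002]
wrist_force: [-0.8, -0.8, 0.7]
width: -0.0002
```

Emit:
{"name": "apply_moves", "arguments": {"series": [{"delta_pos":[0,6,-35],"twist":[0,0,0],"hand":-1},{"delta_pos":[0,6,-70],"twist":[0,0,0],"hand":-1},{"delta_pos":[0,6,-108],"twist":[0,0,0],"hand":-1},{"delta_pos":[0,6,-108],"twist":[0,0,0],"hand":-1},{"delta_pos":[15,6,-108],"twist":[0,0,0],"hand":-1},{"delta_pos":[30,7,-108],"twist":[0,0,0],"hand":-1},{"delta_pos":[45,7,-108],"twist":[0,0,0],"hand":-1},{"delta_pos":[58,8,-108],"twist":[0,0,0],"hand":-1},{"delta_pos":[70,8,-108],"twist":[0,0,0],"hand":-1},{"delta_pos":[80,8,-108],"twist":[0,0,0],"hand":-1},{"delta_pos":[88,8,-108],"twist":[0,0,0],"hand":-1},{"delta_pos":[95,8,-108],"twist":[0,0,0],"hand":-1},{"delta_pos":[99,8,-108],"twist":[0,0,0],"hand":-1},{"delta_pos":[102,8,-108],"twist":[0,0,0],"hand":-1},{"delta_pos":[102,8,-108],"twist":[0,0,0],"hand":-1}]}}

```text
t: 5.22
tool_pos: [0.5868, -0.0478, 0.0729]
tool_rot: [-0.015, -3.141, 0.002]
wrist_force: [0.1, 0.2, 0.0]
width: -0.0001
```

```bash
python3 - <<'E'
from h import *
p=get_image("scene")
for r in landmark_of(p,"isolator_tip")[:3]:
    uv=np.array(r["location"])*[512,384];print(r["score"],uv,at_z(p,uv,.092).round(3))
a=proj(p,(.58,-.048,.06)).astype(int);save(p,"s1.png",(a[0]-60,a[1]-60,a[0]+60,a[1]+60),4)
E
```

```text
0.67 [156.7232 188.0064] [ 0.636 -0.237  0.092]
0.51 [215.296  203.4816] [ 0.611 -0.042  0.092]
```

View pics/s1.png

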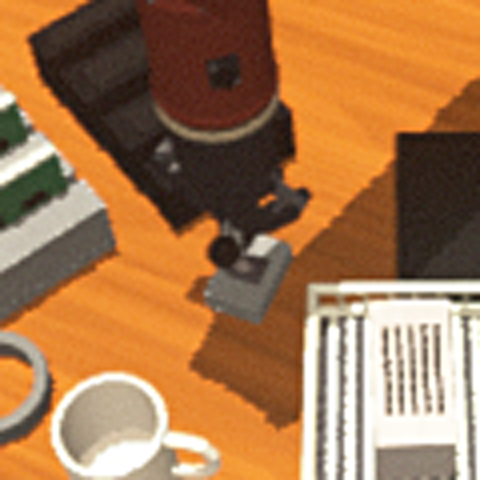

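The lever is nearly over: the black ball is at crop (225,250), on the far side of its base. I'll push a little further.

Emit:
{"name": "apply_moves", "arguments": {"series": [{"delta_pos":[3,0,0],"twist":[0,0,0],"hand":-1},{"delta_pos":[6,0,0],"twist":[0,0,0],"hand":-1},{"delta_pos":[8,0,0],"twist":[0,0,0],"hand":-1},{"delta_pos":[8,0,0],"twist":[0,0,0],"hand":-1}]}}

```text
t: 5.65
tool_pos: [0.5935, -0.048, 0.0725]
tool_rot: [-0.016, -3.138, 0.002]
wrist_force: [-5.7, 0.7, 3.4]
width: -0.0001
```

Emit:
{"name": "apply_moves", "arguments": {"series": [{"delta_pos":[-20,0,0],"twist":[0,0,0],"hand":-1},{"delta_pos":[-50,0,10],"twist":[0,0,0],"hand":-1},{"delta_pos":[-70,0,40],"twist":[0,0,0],"hand":-1},{"delta_pos":[-70,0,80],"twist":[0,0,0],"hand":-1},{"delta_pos":[-70,-10,120],"twist":[0,0,0],"hand":-1},{"delta_pos":[-60,-40,140],"twist":[0,0,-0.1],"hand":-0.1},{"delta_pos":[-50,-70,160],"twist":[0,0,-0.2],"hand":-0.1},{"delta_pos":[-40,-100,170],"twist":[0,0,-0.3],"hand":-0.1},{"delta_pos":[-25,-130,178],"twist":[0,0,-0.4],"hand":-0.1},{"delta_pos":[-10,-160,178],"twist":[0,0,-0.43],"hand":-0.1},{"delta_pos":[10,-190,178],"twist":[0,0,-0.43],"hand":-0.1},{"delta_pos":[27,-212,178],"twist":[0,0,-0.43],"hand":-0.1},{"delta_pos":[27,-212,178],"twist":[0,0,-0.43],"hand":-0.1},{"delta_pos":[27,-212,178],"twist":[0,0,-0.43],"hand":-0.1}]}}

```text
t: 6.82
tool_pos: [0.6205, -0.2616, 0.2496]
tool_rot: [-0.688, -3.061, 0.004]
wrist_force: [0.5, 0.7, -0.6]
width: 0.0387
```

```bash
python3 - <<'E'
from h import *
s=sense();print(s["tool_pos"],s["tool_rot"],s["width"],s["joint_positions"].round(2))
p=get_image("wrist");save(p,"w1.png")
E=np.array(p["extrinsics"]);print(-E[:3,:3].T@E[:3,3])
for n in("card0","chassis"):
  for r in regions_of(p,n):
    m=r["mask"].astype(np.uint8);c=max(cv2.findContours(m,0,2)[0],key=cv2.contourArea)
    print(n,r["score"],m.sum(),cv2.minAreaRect(c))
for x in(.065,0,-.065):
    X=np.array((.608-x*np.sin(-.44),-.291+x*np.cos(.44),.11));print(X,proj(p,X))
E
```

```text
[ 0.62052089 -0.26163838  0.24964497] [-0.68827395 -3.06074619  0.00357838] 0.038729537649283816 [-0.17  0.44  0.72  1.4  -0.29  1.41  1.67]
[ 0.55698423 -0.23033965  0.39242764]
card0 0.81 1409 ((284.98150634765625, 183.01808166503906), (15.230575561523438, 108.0041732788086), 0.6986943483352661)
card0 0.8 1322 ((226.0118865966797, 181.5224609375), (106.97238159179688, 14.178157806396484), 88.69805145263672)
card0 0.5 15996 ((227.0, 171.5), (107.0, 182.0), 90.0)
chassis 0.73 15842 ((227.0, 171.5), (107.0, 182.0), 90.0)
[ 0.63568607 -0.23219114  0.11      ] [286.81734679 186.65736169]
[ 0.608 -0.291  0.11 ] [223.91029741 186.76988242]
[ 0.58031393 -0.34980886  0.11      ] [161.09806433 186.88223357]
```

View pics/w1.png

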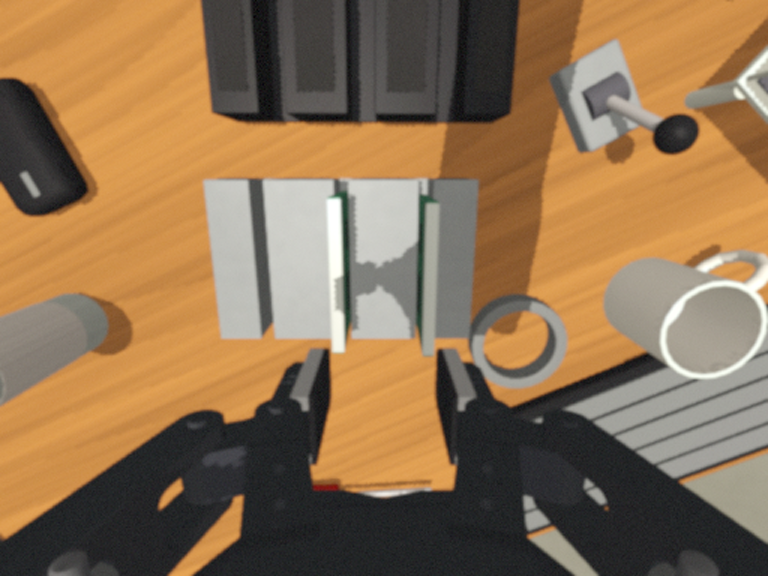

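The wrist view confirms two cards, at (336,270) and (430,275) in the middle and +y slots, with the third slot empty. The lever leans over to off. I'll grasp the +y card.

Emit:
{"name": "apply_moves", "arguments": {"series": [{"delta_pos":[12,30,-30],"twist":[0,0,0],"hand":-0.1},{"delta_pos":[12,30,-65],"twist":[0,0,0],"hand":-0.1},{"delta_pos":[12,30,-100],"twist":[0,0,0],"hand":-0.1},{"delta_pos":[12,30,-130],"twist":[0,0,0],"hand":-0.1},{"delta_pos":[12,30,-155],"twist":[0,0,0],"hand":-0.1},{"delta_pos":[12,30,-177],"twist":[0,0,0],"hand":-0.1},{"delta_pos":[12,30,-177],"twist":[0,0,0],"hand":-0.1},{"delta_pos":[12,30,-177],"twist":[0,0,0],"hand":-1},{"delta_pos":[12,30,-177],"twist":[0,0,0],"hand":-1},{"delta_pos":[12,30,-177],"twist":[0,0,0],"hand":-1},{"delta_pos":[12,30,-177],"twist":[0,0,0],"hand":-1},{"delta_pos":[12,30,-177],"twist":[0,0,0],"hand":-1},{"delta_pos":[12,30,-177],"twist":[0,0,0],"hand":-1},{"delta_pos":[12,30,-177],"twist":[0,0,0],"hand":-1}]}}

```text
t: 8.13
tool_pos: [0.633, -0.2302, 0.076]
tool_rot: [-0.685, -3.065, 0.001]
wrist_force: [-3.1, -2.4, 7.5]
width: 0.0075
```

Emit:
{"name": "apply_moves", "arguments": {"series": [{"delta_pos":[0,0,10],"twist":[0,0,0],"hand":-1},{"delta_pos":[0,0,25],"twist":[0,0,0],"hand":-1},{"delta_pos":[0,0,45],"twist":[0,0,0],"hand":-1},{"delta_pos":[0,0,65],"twist":[0,0,0],"hand":-1},{"delta_pos":[0,0,80],"twist":[0,0,0],"hand":-1},{"delta_pos":[0,0,90],"twist":[0,0,0],"hand":-1},{"delta_pos":[-20,12,90],"twist":[0,0,0],"hand":-1},{"delta_pos":[-45,26,90],"twist":[0,0,0],"hand":-1},{"delta_pos":[-75,43,90],"twist":[0,0,0],"hand":-1},{"delta_pos":[-105,61,90],"twist":[0,0,0],"hand":-1},{"delta_pos":[-130,75,90],"twist":[0,0,0],"hand":-1},{"delta_pos":[-150,87,90],"twist":[0,0,0],"hand":-1},{"delta_pos":[-150,87,90],"twist":[0,0,0],"hand":-1},{"delta_pos":[-150,87,90],"twist":[0,0,0],"hand":-1}]}}

```text
t: 9.3
tool_pos: [0.4828, -0.1421, 0.1668]
tool_rot: [0.683, 3.066, 0.003]
wrist_force: [0.0, -0.4, -1.2]
width: 0.0073
```

```bash
python3 - <<'E'
from h import *
p=get_image("wrist");save(p,"w2.png")
c=np.array((.455,-.202));a=-.446
for y in(.065,0,-.065):
  for e in(-.065,.065):
    X=[*(c+[e*np.cos(a)-y*np.sin(a),e*np.sin(a)+y*np.cos(a)]),.058];print(y,e,(proj(p,X)*1.5).round())
E
```

```text
0.065 -0.065 [380. 182.]
0.065 0.065 [379. 386.]
0 -0.065 [267. 182.]
0 0.065 [280. 385.]
-0.065 -0.065 [153. 181.]
-0.065 0.065 [182. 384.]
```

View pics/w2.png

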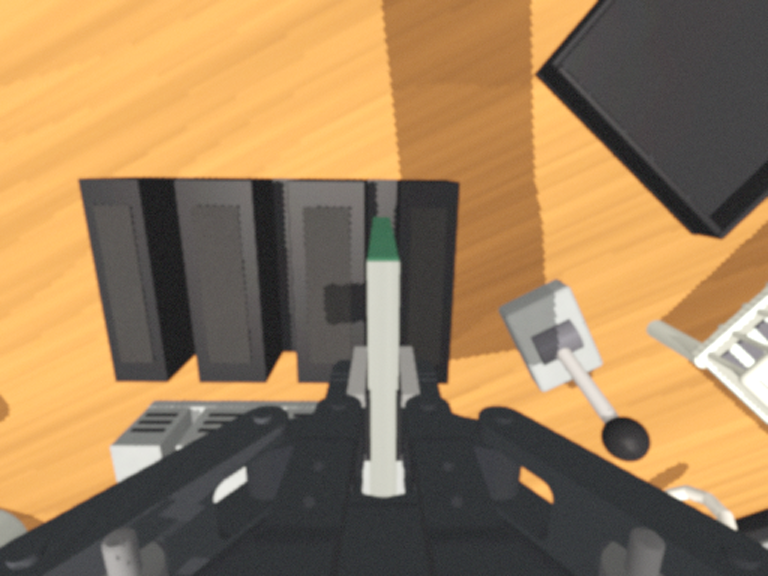

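The card hangs straight over the +y slot: its lower end is at (382,222) and the slot centre at about (382,185). I'll lower it and release.

Emit:
{"name": "apply_moves", "arguments": {"series": [{"delta_pos":[0,0,-20],"twist":[0,0,0],"hand":-1},{"delta_pos":[0,0,-40],"twist":[0,0,0],"hand":-1},{"delta_pos":[0,0,-55],"twist":[0,0,0],"hand":-1},{"delta_pos":[0,0,-70],"twist":[0,0,0],"hand":-1},{"delta_pos":[0,0,-80],"twist":[0,0,0],"hand":-1},{"delta_pos":[0,0,-87],"twist":[0,0,0],"hand":-1},{"delta_pos":[0,0,-91],"twist":[0,0,0],"hand":-1},{"delta_pos":[0,0,-93],"twist":[0,0,0],"hand":-1},{"delta_pos":[0,0,-93],"twist":[0,0,0],"hand":-1}]}}

```text
t: 10.1
tool_pos: [0.484, -0.1431, 0.0742]
tool_rot: [0.684, 3.065, 0.001]
wrist_force: [-0.0, -0.4, -0.4]
width: 0.0074
```

Emit:
{"name": "apply_moves", "arguments": {"series": [{"delta_pos":[0,0,0],"twist":[0,0,0],"hand":-0.6},{"delta_pos":[0,0,0],"twist":[0,0,0],"hand":-0.3},{"delta_pos":[0,0,0],"twist":[0,0,0],"hand":-0.1},{"delta_pos":[0,0,0],"twist":[0,0,0],"hand":-0.1},{"delta_pos":[0,0,15],"twist":[0,0,0],"hand":-0.1},{"delta_pos":[0,0,40],"twist":[0,0,0],"hand":-0.1},{"delta_pos":[0,0,70],"twist":[0,0,0],"hand":-0.1},{"delta_pos":[0,0,100],"twist":[0,0,0],"hand":-0.1},{"delta_pos":[30,-37,110],"twist":[0,0,0],"hand":-0.1},{"delta_pos":[60,-74,110],"twist":[0,0,0],"hand":-0.1},{"delta_pos":[90,-111,110],"twist":[0,0,0],"hand":-0.1},{"delta_pos":[110,-135,110],"twist":[0,0,0],"hand":-0.1},{"delta_pos":[121,-148,110],"twist":[0,0,0],"hand":-0.1},{"delta_pos":[121,-148,110],"twist":[0,0,0],"hand":-0.1}]}}

```text
t: 11.27
tool_pos: [0.6063, -0.2955, 0.1832]
tool_rot: [0.689, 3.064, -0.004]
wrist_force: [-0.4, 0.5, -0.8]
width: 0.0383
```

```bash
python3 - <<'E'
from h import *
print(sense()["tool_pos"])
p=get_image("wrist")
for r in regions_of(p,"card0"):
    m=r["mask"].astype(np.uint8);c=max(cv2.findContours(m,0,2)[0],key=cv2.contourArea)
    print(r["score"],m.sum(),cv2.minAreaRect(c))
print(proj(p,(.603,-.29,.11)),proj(p,(.483,-.143,.108)))
q=get_image("scene");a=proj(q,(.53,-.22,.06)).astype(int);b=q["img"][a[1]-50:a[1]+50,a[0]-60:a[0]+60]
cv2.imwrite("pics/c1.png",np.vstack([cv2.resize(p["img"],(512,384)),cv2.resize(b,(512,427))[:216*2]])[:,:,::-1][:800])
E
```

```text
[ 0.60625682 -0.29550622  0.1832094 ]
0.63 1420 ((260.4410095214844, 196.51904296875), (11.695516586303711, 135.0425262451172), 0.5617052912712097)
[258.85876602 198.86253494] [388.17460605 -59.93699509]
```

Emit:
{"name": "apply_moves", "arguments": {"series": [{"delta_pos":[-3,5,-30],"twist":[0,0,0],"hand":-0.1},{"delta_pos":[-3,5,-60],"twist":[0,0,0],"hand":-0.1},{"delta_pos":[-3,5,-85],"twist":[0,0,0],"hand":-0.1},{"delta_pos":[-3,5,-108],"twist":[0,0,0],"hand":-0.1},{"delta_pos":[-3,5,-108],"twist":[0,0,0],"hand":-0.1},{"delta_pos":[-3,5,-108],"twist":[0,0,0],"hand":-1},{"delta_pos":[-3,5,-108],"twist":[0,0,0],"hand":-1},{"delta_pos":[-3,5,-108],"twist":[0,0,0],"hand":-1},{"delta_pos":[-3,5,-108],"twist":[0,0,0],"hand":-1},{"delta_pos":[-3,5,-108],"twist":[0,0,0],"hand":-1},{"delta_pos":[-3,5,-108],"twist":[0,0,0],"hand":-1},{"delta_pos":[-3,5,-108],"twist":[0,0,0],"hand":-1}]}}

```text
t: 12.42
tool_pos: [0.602, -0.2874, 0.0781]
tool_rot: [0.686, 3.063, -0.0]
wrist_force: [-4.3, -1.7, 7.1]
width: 0.0073
```

Emit:
{"name": "apply_moves", "arguments": {"series": [{"delta_pos":[0,0,10],"twist":[0,0,0],"hand":-1},{"delta_pos":[0,0,25],"twist":[0,0,0],"hand":-1},{"delta_pos":[0,0,45],"twist":[0,0,0],"hand":-1},{"delta_pos":[0,0,65],"twist":[0,0,0],"hand":-1},{"delta_pos":[0,0,80],"twist":[0,0,0],"hand":-1},{"delta_pos":[0,0,90],"twist":[0,0,0],"hand":-1},{"delta_pos":[-25,4,90],"twist":[0,0,0],"hand":-1},{"delta_pos":[-55,8,90],"twist":[0,0,0],"hand":-1},{"delta_pos":[-85,13,90],"twist":[0,0,0],"hand":-1},{"delta_pos":[-115,18,90],"twist":[0,0,0],"hand":-1},{"delta_pos":[-145,22,90],"twist":[0,0,0],"hand":-1},{"delta_pos":[-165,25,90],"twist":[0,0,0],"hand":-1},{"delta_pos":[-175,26,90],"twist":[0,0,0],"hand":-1},{"delta_pos":[-175,26,90],"twist":[0,0,0],"hand":-1}]}}

```text
t: 13.58
tool_pos: [0.4252, -0.2613, 0.1689]
tool_rot: [0.688, 3.061, 0.004]
wrist_force: [-0.0, 0.1, -1.1]
width: 0.0072
```

```bash
python3 - <<'E'
from h import *
p=get_image("wrist");save(p,"w3.png")
c=np.array((.455,-.202));a=-.446
for y in(.065,0,-.065):
  for e in(-.065,.065):
    X=[*(c+[e*np.cos(a)-y*np.sin(a),e*np.sin(a)+y*np.cos(a)]),.058];print(y,e,(proj(p,X)*1.5).round())
E
```

```text
0.065 -0.065 [607. 184.]
0.065 0.065 [577. 384.]
0 -0.065 [495. 183.]
0 0.065 [480. 384.]
-0.065 -0.065 [383. 183.]
-0.065 0.065 [383. 384.]
```

View pics/w3.png

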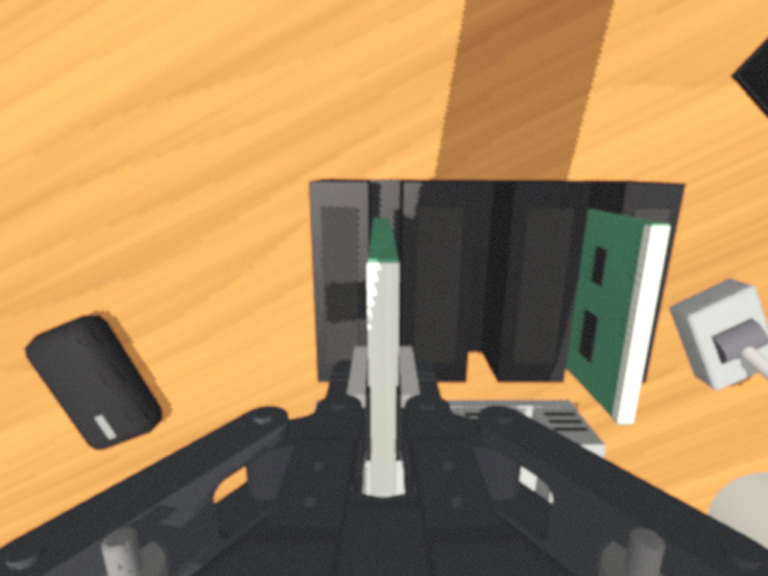

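Both cards align: the first card sits in its slot at (640,320), and the second is over the -y slot (card 381, slot centre about 385). Lowering now.

Emit:
{"name": "apply_moves", "arguments": {"series": [{"delta_pos":[0,0,-20],"twist":[0,0,0],"hand":-1},{"delta_pos":[0,0,-40],"twist":[0,0,0],"hand":-1},{"delta_pos":[0,0,-55],"twist":[0,0,0],"hand":-1},{"delta_pos":[0,0,-70],"twist":[0,0,0],"hand":-1},{"delta_pos":[0,0,-80],"twist":[0,0,0],"hand":-1},{"delta_pos":[0,0,-87],"twist":[0,0,0],"hand":-1},{"delta_pos":[0,0,-91],"twist":[0,0,0],"hand":-1},{"delta_pos":[0,0,-93],"twist":[0,0,0],"hand":-1},{"delta_pos":[0,0,-93],"twist":[0,0,0],"hand":-1},{"delta_pos":[0,0,-93],"twist":[0,0,0],"hand":-0.6},{"delta_pos":[0,0,-93],"twist":[0,0,0],"hand":-0.3},{"delta_pos":[0,0,-93],"twist":[0,0,0],"hand":-0.1},{"delta_pos":[0,0,-93],"twist":[0,0,0],"hand":-0.1},{"delta_pos":[0,0,-80],"twist":[0,0,0],"hand":-0.1},{"delta_pos":[0,0,-50],"twist":[0,0,0],"hand":-0.1},{"delta_pos":[0,0,-10],"twist":[0,0,0],"hand":-0.1},{"delta_pos":[0,0,30],"twist":[0,0,0],"hand":-0.1},{"delta_pos":[0,0,70],"twist":[0,0,0],"hand":-0.1},{"delta_pos":[0,0,90],"twist":[0,0,0],"hand":-0.1}]}}

```text
t: 15.22
tool_pos: [0.4278, -0.2622, 0.2638]
tool_rot: [0.686, 3.055, 0.004]
wrist_force: [1.3, -0.6, -0.4]
width: 0.0385
```

Emit:
{"name": "apply_moves", "arguments": {"series": [{"delta_pos":[20,35,0],"twist":[0,0,0.1],"hand":1},{"delta_pos":[40,70,0],"twist":[0,0,0.2],"hand":1},{"delta_pos":[60,105,0],"twist":[0,0,0.3],"hand":1},{"delta_pos":[80,140,0],"twist":[0,0,0.4],"hand":1},{"delta_pos":[100,175,0],"twist":[0,0,0.5],"hand":1},{"delta_pos":[120,210,0],"twist":[0,0,0.6],"hand":1},{"delta_pos":[140,245,0],"twist":[0,0,0.7],"hand":1},{"delta_pos":[160,280,0],"twist":[0,0,0.8],"hand":1},{"delta_pos":[180,315,0],"twist":[0,0,0.89],"hand":1},{"delta_pos":[200,350,0],"twist":[0,0,0.89],"hand":1},{"delta_pos":[220,380,0],"twist":[0,0,0.89],"hand":1},{"delta_pos":[232,391,0],"twist":[0,0,0.89],"hand":1},{"delta_pos":[232,391,0],"twist":[0,0,0.89],"hand":1},{"delta_pos":[232,391,0],"twist":[0,0,0.89],"hand":1},{"delta_pos":[232,391,0],"twist":[0,0,0.89],"hand":1}]}}

```text
t: 16.47
tool_pos: [0.6596, 0.1275, 0.2639]
tool_rot: [-0.694, 3.056, 0.01]
wrist_force: [-0.3, -0.6, 0.3]
width: 0.0851
```

```bash
cat > psu.py <<'E'
from fit import *
import sys
def run(starts,z,save_as=None,cam="wrist"):
    s=sense();print(s["t"],s["tool_pos"].round(4),s["tool_rot"].round(3),s["joint_positions"].round(2))
    p=get_image(cam)
    if save_as: save(p,save_as)
    for st in starts:
        m=nearest(p,"psu0",(st[0],st[1],z+.03))
        if m is None: print("none");continue
        print(st,*fit(st,(.115,.058,.06),z,[(p,m)]))
E
python3 - <<'E'
from psu import *
run([(.551,.379,.445),(.6,.248,.47),(.657,.13,.46)],.06,"w4.png")
E
```

```text
16.4667 [0.6596 0.1275 0.2639] [-0.694  3.056  0.01 ] [-0.65  0.39  0.54  1.39 -0.21  1.41  1.91]
(0.551, 0.379, 0.445) [0.5501 0.3834 0.4426] 0.987
(0.6, 0.248, 0.47) [0.6007 0.2496 0.5365] 0.976
(0.657, 0.13, 0.46) [0.6557 0.1317 0.4667] 0.964
```

View pics/w4.png

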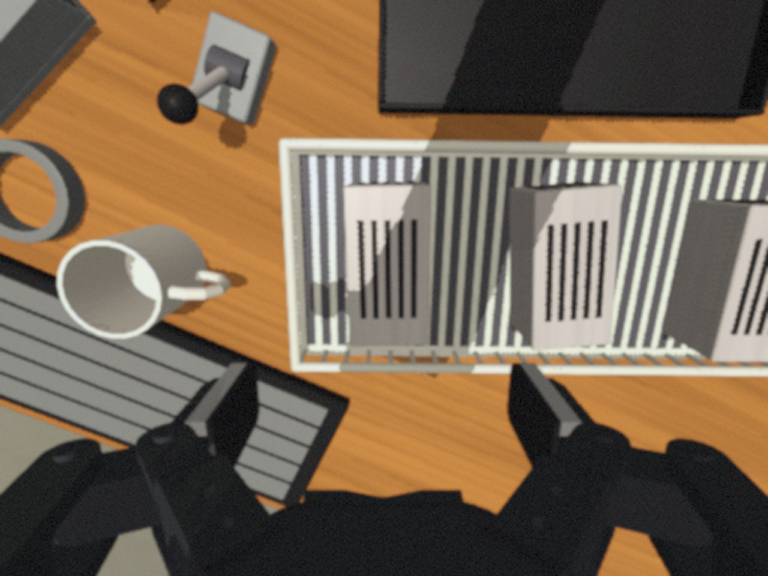

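The wrist view shows three PSUs on the shelf at (388,265), (575,265) and (745,270). The nearest is about 33 mm from the shelf's end lip, so I'll part-open the jaws and grasp it.

Emit:
{"name": "apply_moves", "arguments": {"series": [{"delta_pos":[-4,4,-30],"twist":[0,0,0.02],"hand":0.75},{"delta_pos":[-4,4,-65],"twist":[0,0,0.02],"hand":0.75},{"delta_pos":[-4,4,-100],"twist":[0,0,0.02],"hand":0.75},{"delta_pos":[-4,4,-130],"twist":[0,0,0.02],"hand":0.75},{"delta_pos":[-4,4,-155],"twist":[0,0,0.02],"hand":0.75},{"delta_pos":[-4,4,-175],"twist":[0,0,0.02],"hand":0.75},{"delta_pos":[-4,4,-183],"twist":[0,0,0.02],"hand":0.75},{"delta_pos":[-4,4,-183],"twist":[0,0,0.02],"hand":0.75},{"delta_pos":[-4,4,-183],"twist":[0,0,0.02],"hand":0},{"delta_pos":[-4,4,-183],"twist":[0,0,0.02],"hand":0},{"delta_pos":[-4,4,-183],"twist":[0,0,0.02],"hand":0},{"delta_pos":[-4,4,-183],"twist":[0,0,0.02],"hand":0},{"delta_pos":[-4,4,-183],"twist":[0,0,0.02],"hand":0}]}}

```text
t: 17.75
tool_pos: [0.6567, 0.1317, 0.0835]
tool_rot: [-0.724, 3.045, 0.011]
wrist_force: [-1.3, -0.6, 6.7]
width: 0.0573
```

Emit:
{"name": "apply_moves", "arguments": {"series": [{"delta_pos":[0,0,10],"twist":[0,0,0],"hand":-0.2},{"delta_pos":[0,0,25],"twist":[0,0,0],"hand":-0.2},{"delta_pos":[0,0,45],"twist":[0,0,0],"hand":-0.2},{"delta_pos":[0,0,60],"twist":[0,0,0],"hand":-0.2},{"delta_pos":[-10,-1,65],"twist":[0,0,0],"hand":-0.2},{"delta_pos":[-30,-5,65],"twist":[0,0,-0.01],"hand":-0.2},{"delta_pos":[-60,-10,65],"twist":[0,0,-0.02],"hand":-0.2},{"delta_pos":[-90,-15,65],"twist":[0,0,-0.02],"hand":-0.2},{"delta_pos":[-120,-20,65],"twist":[0,0,-0.02],"hand":-0.2},{"delta_pos":[-150,-25,65],"twist":[0,0,-0.02],"hand":-0.2},{"delta_pos":[-180,-30,65],"twist":[0,0,-0.02],"hand":-0.2},{"delta_pos":[-195,-33,65],"twist":[0,0,-0.02],"hand":-0.2},{"delta_pos":[-203,-34,60],"twist":[0,0,-0.02],"hand":-0.2},{"delta_pos":[-203,-34,50],"twist":[0,0,-0.02],"hand":-0.2},{"delta_pos":[-203,-34,40],"twist":[0,0,-0.02],"hand":-0.2}]}}

```text
t: 19.0
tool_pos: [0.454, 0.098, 0.123]
tool_rot: [-0.693, 3.05, 0.013]
wrist_force: [0.0, -0.1, -5.7]
width: 0.0572
```

Emit:
{"name": "apply_moves", "arguments": {"series": [{"delta_pos":[0,0,-15],"twist":[0,0,0],"hand":-0.2},{"delta_pos":[0,0,-35],"twist":[0,0,0],"hand":-0.2},{"delta_pos":[0,0,-55],"twist":[0,0,0],"hand":-0.2},{"delta_pos":[0,0,-70],"twist":[0,0,0],"hand":-0.2},{"delta_pos":[0,0,-80],"twist":[0,0,0],"hand":-0.2},{"delta_pos":[0,0,-87],"twist":[0,0,0],"hand":-0.2},{"delta_pos":[0,0,-91],"twist":[0,0,0],"hand":-0.2},{"delta_pos":[0,0,-93],"twist":[0,0,0],"hand":-0.2},{"delta_pos":[0,0,-93],"twist":[0,0,0],"hand":-0.2}]}}

```text
t: 19.75
tool_pos: [0.4543, 0.0981, 0.03]
tool_rot: [-0.693, 3.05, 0.012]
wrist_force: [-1.2, -0.2, -5.3]
width: 0.0568
```

Emit:
{"name": "apply_moves", "arguments": {"series": [{"delta_pos":[0,0,-1],"twist":[0,0,0],"hand":-0.2},{"delta_pos":[0,0,-2],"twist":[0,0,0],"hand":-0.2},{"delta_pos":[0,0,-2],"twist":[0,0,0],"hand":0.45},{"delta_pos":[0,0,-2],"twist":[0,0,0],"hand":0.6},{"delta_pos":[0,0,-2],"twist":[0,0,0],"hand":0.65},{"delta_pos":[0,0,-2],"twist":[0,0,0],"hand":0.65},{"delta_pos":[0,0,20],"twist":[0,0,0],"hand":0.65},{"delta_pos":[0,0,50],"twist":[0,0,0],"hand":0.65},{"delta_pos":[0,0,90],"twist":[0,0,0],"hand":0.75},{"delta_pos":[0,0,130],"twist":[0,0,0],"hand":0.75},{"delta_pos":[15,15,160],"twist":[0,0,0.03],"hand":0.75},{"delta_pos":[40,41,180],"twist":[0,0,0.06],"hand":0.75},{"delta_pos":[65,67,200],"twist":[0,0,0.09],"hand":0.75},{"delta_pos":[90,93,215],"twist":[0,0,0.09],"hand":0.75},{"delta_pos":[115,119,225],"twist":[0,0,0.09],"hand":0.75},{"delta_pos":[138,143,230],"twist":[0,0,0.09],"hand":0.75},{"delta_pos":[146,151,230],"twist":[0,0,0.09],"hand":0.75},{"delta_pos":[146,151,230],"twist":[0,0,0.09],"hand":0.75}]}}

```text
t: 21.25
tool_pos: [0.6013, 0.252, 0.2591]
tool_rot: [-0.835, 3.015, 0.012]
wrist_force: [-0.9, -0.6, -0.8]
width: 0.0751
```

```bash
python3 - <<'E'
from psu import *
run([(.551,.382,.445),(.6,.249,.53)],.06,"w5.png")
run([(.454,.098,.445)],.005,"t5.png","top")
E
```

```text
21.25 [0.6013 0.252  0.2591] [-0.835  3.015  0.012] [-0.84  0.34  0.5   1.45 -0.17  1.38  1.77]
(0.551, 0.382, 0.445) [0.5511 0.3813 0.4358] 0.95
(0.6, 0.249, 0.53) [0.6008 0.2505 0.5384] 0.977
21.4 [0.6    0.2479 0.2598] [-0.829  3.017  0.012] [-0.84  0.33  0.5   1.46 -0.17  1.38  1.77]
(0.454, 0.098, 0.445) [0.4518 0.0969 0.4198] 0.885
```

View pics/w5.png

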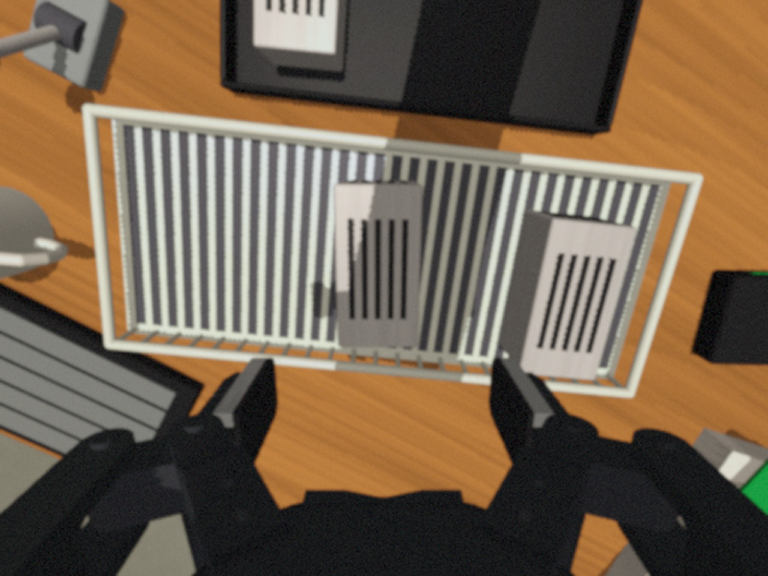

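PSU 1 stands in the tray at (297,25). The middle PSU is squarely below at (378,265). I'll grasp it.

Emit:
{"name": "apply_moves", "arguments": {"series": [{"delta_pos":[1,2,-30],"twist":[0,0,0],"hand":0.75},{"delta_pos":[1,2,-65],"twist":[0,0,0],"hand":0.75},{"delta_pos":[1,2,-100],"twist":[0,0,0],"hand":0.75},{"delta_pos":[1,2,-130],"twist":[0,0,0],"hand":0.75},{"delta_pos":[1,2,-155],"twist":[0,0,0],"hand":0.75},{"delta_pos":[1,2,-172],"twist":[0,0,0],"hand":0.75},{"delta_pos":[1,2,-178],"twist":[0,0,0],"hand":0.75},{"delta_pos":[1,2,-178],"twist":[0,0,0],"hand":0.75},{"delta_pos":[1,2,-178],"twist":[0,0,0],"hand":0},{"delta_pos":[1,2,-178],"twist":[0,0,0],"hand":0},{"delta_pos":[1,2,-178],"twist":[0,0,0],"hand":0},{"delta_pos":[1,2,-178],"twist":[0,0,0],"hand":0},{"delta_pos":[1,2,-178],"twist":[0,0,0],"hand":0}]}}

```text
t: 22.58
tool_pos: [0.6019, 0.2499, 0.0843]
tool_rot: [-0.827, 3.014, 0.015]
wrist_force: [-1.3, -0.7, 6.1]
width: 0.0572
```

Emit:
{"name": "apply_moves", "arguments": {"series": [{"delta_pos":[0,0,10],"twist":[0,0,0],"hand":-0.2},{"delta_pos":[0,0,25],"twist":[0,0,0],"hand":-0.2},{"delta_pos":[0,0,45],"twist":[0,0,0],"hand":-0.2},{"delta_pos":[0,0,60],"twist":[0,0,0],"hand":-0.2},{"delta_pos":[-10,-3,65],"twist":[0,0,0],"hand":-0.2},{"delta_pos":[-30,-10,65],"twist":[0,0,-0.02],"hand":-0.2},{"delta_pos":[-60,-21,65],"twist":[0,0,-0.04],"hand":-0.2},{"delta_pos":[-90,-31,65],"twist":[0,0,-0.06],"hand":-0.2},{"delta_pos":[-120,-42,65],"twist":[0,0,-0.09],"hand":-0.2},{"delta_pos":[-150,-52,65],"twist":[0,0,-0.09],"hand":-0.2},{"delta_pos":[-175,-61,65],"twist":[0,0,-0.09],"hand":-0.2},{"delta_pos":[-189,-66,62],"twist":[0,0,-0.09],"hand":-0.2},{"delta_pos":[-189,-66,55],"twist":[0,0,-0.09],"hand":-0.2},{"delta_pos":[-189,-66,45],"twist":[0,0,-0.09],"hand":-0.2},{"delta_pos":[-189,-66,40],"twist":[0,0,-0.09],"hand":-0.2}]}}

```text
t: 23.83
tool_pos: [0.4131, 0.1839, 0.1237]
tool_rot: [-0.69, 3.048, 0.014]
wrist_force: [0.5, -0.0, -4.2]
width: 0.0573
```

Emit:
{"name": "apply_moves", "arguments": {"series": [{"delta_pos":[0,0,-15],"twist":[0,0,0],"hand":-0.2},{"delta_pos":[0,0,-35],"twist":[0,0,0],"hand":-0.2},{"delta_pos":[0,0,-55],"twist":[0,0,0],"hand":-0.2},{"delta_pos":[0,0,-70],"twist":[0,0,0],"hand":-0.2},{"delta_pos":[0,0,-80],"twist":[0,0,0],"hand":-0.2},{"delta_pos":[0,0,-87],"twist":[0,0,0],"hand":-0.2},{"delta_pos":[0,0,-92],"twist":[0,0,0],"hand":-0.2},{"delta_pos":[0,0,-95],"twist":[0,0,0],"hand":-0.2},{"delta_pos":[0,0,-96],"twist":[0,0,0],"hand":-0.2},{"delta_pos":[0,0,-96],"twist":[0,0,0],"hand":-0.2}]}}

```text
t: 24.67
tool_pos: [0.4134, 0.1839, 0.0292]
tool_rot: [-0.69, 3.048, 0.015]
wrist_force: [-8.5, -4.2, 16.7]
width: 0.0574
```

Emit:
{"name": "apply_moves", "arguments": {"series": [{"delta_pos":[0,0,0],"twist":[0,0,0],"hand":0.45},{"delta_pos":[0,0,0],"twist":[0,0,0],"hand":0.6},{"delta_pos":[0,0,0],"twist":[0,0,0],"hand":0.65},{"delta_pos":[0,0,0],"twist":[0,0,0],"hand":0.65},{"delta_pos":[0,0,20],"twist":[0,0,0],"hand":0.65},{"delta_pos":[0,0,50],"twist":[0,0,0],"hand":0.65},{"delta_pos":[0,0,90],"twist":[0,0,0],"hand":0.75},{"delta_pos":[0,0,130],"twist":[0,0,0],"hand":0.75},{"delta_pos":[15,21,160],"twist":[0,0,0],"hand":0.75},{"delta_pos":[35,50,180],"twist":[0,0,0],"hand":0.75},{"delta_pos":[55,79,200],"twist":[0,0,0],"hand":0.75},{"delta_pos":[75,107,215],"twist":[0,0,0],"hand":0.75},{"delta_pos":[95,136,225],"twist":[0,0,0],"hand":0.75},{"delta_pos":[115,164,230],"twist":[0,0,0],"hand":0.75},{"delta_pos":[131,188,230],"twist":[0,0,0],"hand":0.75},{"delta_pos":[138,197,230],"twist":[0,0,0],"hand":0.75},{"delta_pos":[138,197,230],"twist":[0,0,0],"hand":0.75}]}}

```text
t: 26.08
tool_pos: [0.5517, 0.3837, 0.2576]
tool_rot: [-0.694, 3.048, 0.013]
wrist_force: [-0.2, 0.6, -0.4]
width: 0.0749
```

```bash
python3 - <<'E'
from psu import *
run([(.551,.382,.445)],.06,"w6.png")
E
```

```text
26.0833 [0.5517 0.3837 0.2576] [-0.694  3.048  0.013] [-1.01  0.37  0.46  1.4  -0.17  1.39  1.47]
(0.551, 0.382, 0.445) [0.5505 0.3814 0.4456] 0.963
```

View pics/w6.png

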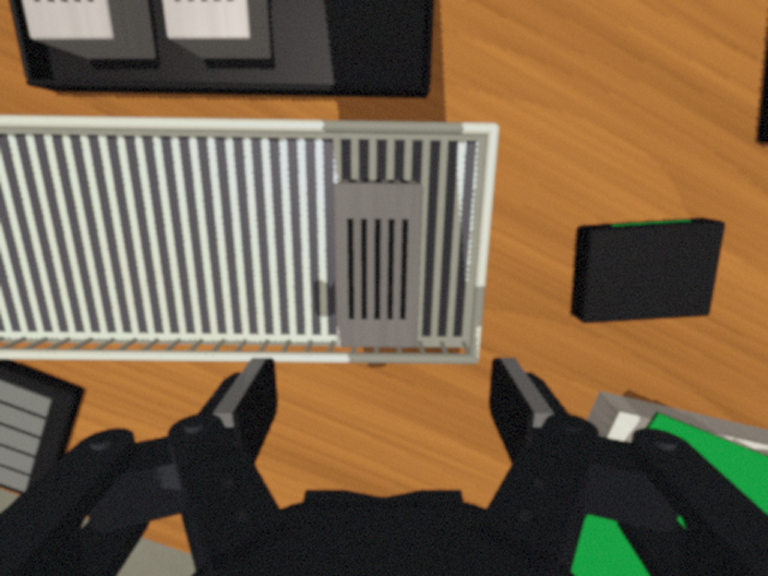

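Two PSUs are in the tray at (68,20) and (207,20), both upright. The last one is at (378,265), squarely below the gripper.

Emit:
{"name": "apply_moves", "arguments": {"series": [{"delta_pos":[-1,-1,-30],"twist":[0,0,0],"hand":0.75},{"delta_pos":[-1,-1,-65],"twist":[0,0,0],"hand":0.75},{"delta_pos":[-1,-1,-100],"twist":[0,0,0],"hand":0.75},{"delta_pos":[-1,-1,-130],"twist":[0,0,0],"hand":0.75},{"delta_pos":[-1,-1,-155],"twist":[0,0,0],"hand":0.75},{"delta_pos":[-1,-1,-170],"twist":[0,0,0],"hand":0.75},{"delta_pos":[-1,-1,-175],"twist":[0,0,0],"hand":0.75},{"delta_pos":[-1,-1,-175],"twist":[0,0,0],"hand":0.75},{"delta_pos":[-1,-1,-175],"twist":[0,0,0],"hand":0},{"delta_pos":[-1,-1,-175],"twist":[0,0,0],"hand":0},{"delta_pos":[-1,-1,-175],"twist":[0,0,0],"hand":0},{"delta_pos":[-1,-1,-175],"twist":[0,0,0],"hand":0},{"delta_pos":[-1,-1,-175],"twist":[0,0,0],"hand":0}]}}

```text
t: 27.27
tool_pos: [0.5513, 0.3798, 0.0857]
tool_rot: [-0.689, 3.047, 0.015]
wrist_force: [-2.0, -1.8, 7.7]
width: 0.0574
```

Emit:
{"name": "apply_moves", "arguments": {"series": [{"delta_pos":[0,0,10],"twist":[0,0,0],"hand":-0.2},{"delta_pos":[0,0,25],"twist":[0,0,0],"hand":-0.2},{"delta_pos":[0,0,45],"twist":[0,0,0],"hand":-0.2},{"delta_pos":[0,0,60],"twist":[0,0,0],"hand":-0.2},{"delta_pos":[-10,-6,65],"twist":[0,0,0],"hand":-0.2},{"delta_pos":[-30,-19,65],"twist":[0,0,0],"hand":-0.2},{"delta_pos":[-55,-34,65],"twist":[0,0,0],"hand":-0.2},{"delta_pos":[-80,-50,65],"twist":[0,0,0],"hand":-0.2},{"delta_pos":[-105,-65,65],"twist":[0,0,0],"hand":-0.2},{"delta_pos":[-130,-81,65],"twist":[0,0,0],"hand":-0.2},{"delta_pos":[-155,-96,65],"twist":[0,0,0],"hand":-0.2},{"delta_pos":[-172,-107,65],"twist":[0,0,0],"hand":-0.2},{"delta_pos":[-179,-111,60],"twist":[0,0,0],"hand":-0.2},{"delta_pos":[-179,-111,50],"twist":[0,0,0],"hand":-0.2},{"delta_pos":[-179,-111,40],"twist":[0,0,0],"hand":-0.2}]}}

```text
t: 28.52
tool_pos: [0.3729, 0.2694, 0.1258]
tool_rot: [-0.689, 3.045, 0.018]
wrist_force: [0.7, 0.5, -5.3]
width: 0.0569
```

Emit:
{"name": "apply_moves", "arguments": {"series": [{"delta_pos":[0,0,-15],"twist":[0,0,0],"hand":-0.2},{"delta_pos":[0,0,-35],"twist":[0,0,0],"hand":-0.2},{"delta_pos":[0,0,-55],"twist":[0,0,0],"hand":-0.2},{"delta_pos":[0,0,-70],"twist":[0,0,0],"hand":-0.2},{"delta_pos":[0,0,-80],"twist":[0,0,0],"hand":-0.2},{"delta_pos":[0,0,-87],"twist":[0,0,0],"hand":-0.2},{"delta_pos":[0,0,-92],"twist":[0,0,0],"hand":-0.2},{"delta_pos":[0,0,-94],"twist":[0,0,0],"hand":-0.2},{"delta_pos":[0,0,-95],"twist":[0,0,0],"hand":-0.2},{"delta_pos":[0,0,-95],"twist":[0,0,0],"hand":-0.2}]}}

```text
t: 29.35
tool_pos: [0.3733, 0.2697, 0.0312]
tool_rot: [-0.689, 3.044, 0.019]
wrist_force: [0.4, -0.1, -4.9]
width: 0.057
```

Emit:
{"name": "apply_moves", "arguments": {"series": [{"delta_pos":[0,0,-1],"twist":[0,0,0],"hand":-0.2},{"delta_pos":[0,0,-2],"twist":[0,0,0],"hand":-0.2},{"delta_pos":[0,0,-2],"twist":[0,0,0],"hand":0.45},{"delta_pos":[0,0,-2],"twist":[0,0,0],"hand":0.6},{"delta_pos":[0,0,-2],"twist":[0,0,0],"hand":0.65},{"delta_pos":[0,0,-2],"twist":[0,0,0],"hand":0.65},{"delta_pos":[0,0,20],"twist":[0,0,0],"hand":0.65},{"delta_pos":[0,0,50],"twist":[0,0,0],"hand":0.65},{"delta_pos":[0,0,90],"twist":[0,0,0],"hand":0.65},{"delta_pos":[0,0,130],"twist":[0,0,0],"hand":0.65},{"delta_pos":[0,0,170],"twist":[0,0,0],"hand":0.65},{"delta_pos":[-10,30,200],"twist":[0,0,0],"hand":0.65},{"delta_pos":[-20,60,220],"twist":[0,0,0],"hand":0.65},{"delta_pos":[-40,100,220],"twist":[0,0,0],"hand":0.65},{"delta_pos":[-60,140,220],"twist":[0,0,0],"hand":0.65},{"delta_pos":[-80,180,220],"twist":[0,0,0],"hand":0.65},{"delta_pos":[-100,220,220],"twist":[0,0,0],"hand":0.65},{"delta_pos":[-120,250,220],"twist":[0,0,0],"hand":0.65},{"delta_pos":[-120,250,220],"twist":[0,0,0],"hand":0.65}]}}

```text
t: 30.93
tool_pos: [0.2468, 0.5254, 0.2503]
tool_rot: [-0.702, 3.044, 0.021]
wrist_force: [-1.5, -0.5, 0.2]
width: 0.0707
```

```bash
python3 - <<'E'
from psu import *
s=sense();print(s["t"],s["tool_pos"],s["wrist_force"])
P=[get_image(n) for n in("top","scene")]
save(P[0],"t9.png",(200,100,400,250),4) if 0 else save(P[0],"t9.png",(120,110,420,290),2.6)
save(P[1],"s9.png",(80,90,420,310),2.3)
tc=np.array((.4127,.1835));cc=np.array((.455,-.202))
def loc(x,c,a):
    d=np.array(x)-c;return (d@[np.cos(a),np.sin(a)]).round(3),(d@[-np.sin(a),np.cos(a)]).round(3)
for st in((.454,.098,.445),(.413,.183,.445),(.372,.269,.445)):
    M=[nearest(p,"psu0",(st[0],st[1],.035)) for p in P]
    f=[fit(st,(.115,.058,.06),.005,[(p,m)]) for p,m in zip(P,M) if m is not None];print([(q,loc(q[0][:2],tc,.445)) for q in f])
for p in P:
    for r in landmark_of(p,"card0"):
        w=at_z(p,np.array(r["location"])*[512,384],.008);print("card",r["score"],w.round(3),loc(w[:2],cc,-.446))
    for r in landmark_of(p,"isolator_tip")[:2]: print("tip",r["score"],at_z(p,np.array(r["location"])*[512,384],.092))
E
```

```text
30.9333 [0.24680543 0.52544472 0.25027362] [-1.47417474 -0.53066286  0.21208976]
[((array([0.4518, 0.0954, 0.441 ]), np.float64(0.951)), (np.float64(-0.003), np.float64(-0.096))), ((array([0.4553, 0.0985, 0.422 ]), np.float64(0.923)), (np.float64(0.002), np.float64(-0.095)))]
[((array([0.4142, 0.1823, 0.436 ]), np.float64(0.918)), (np.float64(0.001), np.float64(-0.002))), ((array([0.4124, 0.1832, 0.447 ]), np.float64(0.942)), (np.float64(-0.0), np.float64(-0.0)))]
[((array([0.373 , 0.2675, 0.441 ]), np.float64(0.953)), (np.float64(0.0), np.float64(0.093))), ((array([0.3748, 0.2701, 0.437 ]), np.float64(0.93)), (np.float64(0.003), np.float64(0.094)))]
card 0.52 [ 0.438 -0.269  0.008] (np.float64(0.013), np.float64(-0.068))
card 0.45 [ 0.642 -0.046  0.008] (np.float64(0.101), np.float64(0.221))
card 0.39 [ 0.502 -0.155  0.008] (np.float64(0.022), np.float64(0.063))
card 0.97 [ 0.428 -0.257  0.008] (np.float64(-0.001), np.float64(-0.061))
card 0.69 [ 0.484 -0.144  0.008] (np.float64(0.001), np.float64(0.065))
tip 0.6 [ 0.61765828 -0.03907396  0.092     ]
tip 0.42 [ 0.65673273 -0.23742777  0.092     ]
```

View pics/t9.png

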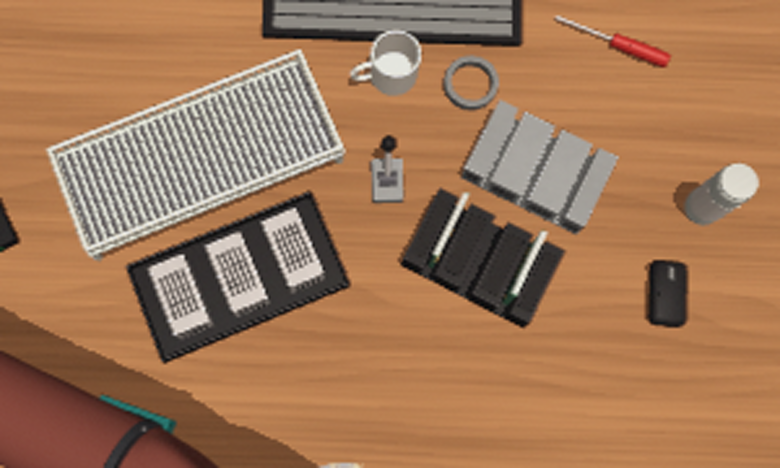

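View pics/s9.png

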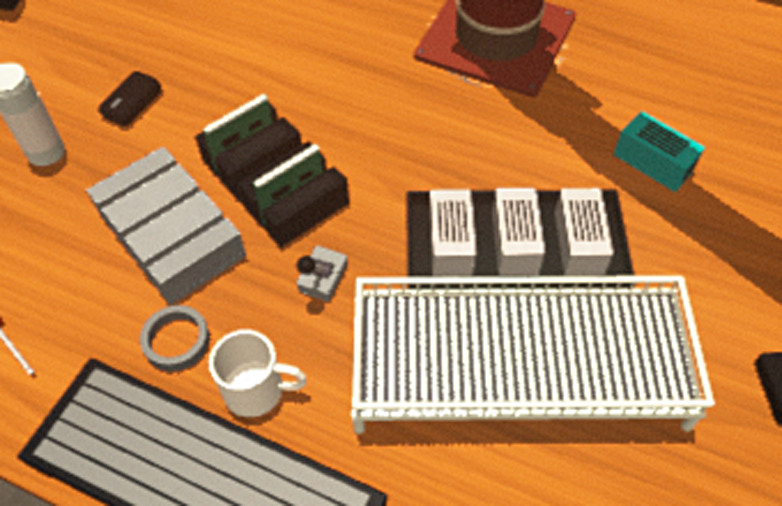

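Both final views agree. Three PSUs stand in the tray (top: 178,295; 235,270; 293,245), and two cards are in the outer rack slots (450,228) and (527,265). The chassis and shelf are empty, the lever is off (388,145), and the bystanders are where they were. Handing in.

```bash
python3 -c "
from workcell import *
print(hand_in(), sense()['t'])"
```

```text
the job is handed in; nothing more can be done
the job is handed in; nothing more can be done
```

The job is done and handed in at about 31 s of the 210 s allowed. I threw the lever to its off stop first. Then I moved both cards (only two were present) into the two outer rack slots, and set all three power supplies in a row in the tray.

**Lever:** the ball measured x = 0.618 m, which is full travel.

**Power supplies:** they sit at about y = -96, 0 and +93 mm in the tray, within 3 mm of mid-tray in x. They look upright and flat in both views.

**Cards:** the scene camera puts them within 1 mm of the rack's centre endwise, at y of about -61 and +65 mm. The top-view network instead put them 13 and 22 mm off centre endwise. I think that error comes from the network locating the origin on the visible upper part of each card; both readings are inside the 30 mm limit.

The networks also reported a few false cards and one false lever tip, all contradicted by the pictures. The bystanders look unmoved, and the turquoise look-alike was not touched. The hand-in gave no verdict.

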